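Pin a glass wedge and gauge its marked spot

ROBOT

A 6-joint arm with a two-finger parallel gripper is mounted at the origin on the work surface. World frame = base frame: x ahead of the robot, y to its left, z up, the work surface at z = 0. Lengths are in m, angles in rad, forces in N, time in s.
With the tool pointing down it reaches from about 0.375 to 0.825 m from the base axis. Payload 5.5 kg.
Tool frame: the origin (TCP) lies midway between the tips of the shut fingers; the grasp point (between the pads) lies 19 mm behind it; z points along the fingers, y is the direction in which the jaws open and shut (so a half turn about z gives the same grasp; the last joint's range is limited). The gripper opens to 85 mm and grips with 20 to 120 N. Pads are 22 mm wide; open, the fingers measure 114 mm over their backs; the gripper's body (76 mm by 85 mm) begins 54 mm behind the grasp point. The pads swing forward as they close: fully open they stand 13 mm farther back than shut.
Start: joints at [-1.166, 0.314, -0.047, 1.21, 0, 1.571], TCP at [0.236, -0.552, 0.206] pointing down, gripper open.
Joint ranges: [-2.67, 2.67], [-0.69, 1.73], [-1.03, 1.25], [-2.08, 2.16], [-1.42, 1.45], [-3.14, 3.14]. Speed limits (rad/s): [2.39, 2.39, 3.01, 3.14, 3.14, 3.14].

INTERFACE

Orientations are given as [roll, pitch, yaw] about the fixed x, y, z axes, in that order (R = Rz(yaw) Ry(pitch) Rx(roll)).
In Python, from cell import sense, viewer, order gives the robot as it stands.
- The arm moves only by the tool arm_command, never from a script. Its argument "motion" is a list of rows, each a list of 7 numbers: the gripper command: -1 is shut, 1 is fully open, values between are in proportion, then the shift along the tool's x, y, z in mm, then the turn, a rotation vector about the tool's x, y, z in degrees. A call has exactly 8 rows; each row shifts and turns the commanded pose from where the row before left it, along the tool's axes as they then stand; what a row does not reach is not made up. A row lasts 1/10 s, in which the tool goes at most 50 mm and 8.59 degrees, less where a joint would pass 70% of its speed; a pose out of reach is approached as far as the arm can. A call with a gripper value outside its range is refused whole. The fingers move at their own pace and stop on an object; the grip force is fixed at half the most. Time passes only in rows, so rows that do not move let the fingers close, or fill a call up. It gives the time, the measured TCP pose, the force and the opening at its end, in the units of the state.
- sense(): the state, without advancing time (a new reading comes with each control period).
- viewer.camera(name): name is "side" or "top" or "wrist"; returns the picture (384x512x3 uint8, red, green, blue); there is no depth.
- viewer.camera_params(name): a dict with "K" (3x3 intrinsics, pixels), "view" (4x4, takes a point from world to camera coordinates). Camera axes: x right, y up, looking along -z (the intrinsics and any distortion apply to the point x, -y, -z); pixel columns grow to the right and rows downward; lengths in m; the calibration is good to about 2 mm. A picture is of the moment at which its call begins: read the wrist's pose just before it. camera_params takes no time and is no camera call; for the wrist camera it gives the pose at the moment of the call.
- order.sign_off(): hands the job in, once; it reports no verdict.
The state is a dict: "clock": time; "joint_pos": joint angles; "qvel": joint speeds; "joint_torque": joint torques, N m; "tool_pos": TCP position; "orientation": TCP orientation; "wrist_force": force on the tool from outside, world axes, zero at the start; "wrist_torque": the same for the moment, N m; "grip_width": opening from 0.0 (shut) to 1.0 (fully open).
Only numpy, scipy, OpenCV 4.12 (cv2) and the standard library are available. Lean on these libraries where they do the work, as an engineer would, in place of code of your own. Each camera call takes 0.05 s, during which the arm holds its last target.

TASK

Drop the brass pin end-down into the empty socket behind the tall end of the glass wedge, all the way to the bottom, and let go of it. Then lift the dial gauge out of its blue stand by its orange handle, and press its stylus gently on the red dot on the wedge, square to the sloping glass, until the plunger is about half-way in; finish while still holding it there like that, with nothing let go. Do not push hard on the glass or shift it, and leave everything else where it is.

Things in the scene. Friction and masses are not known exactly. Their poses are not given: they have to be found in the camera images.
- fixture: Fixed aluminium plate, 150 (x) x 110 (y) x 30 (z) mm, carrying the wedge between 7 mm high blue lips. Origin: centre of the underside, on the table. Its +x points to the end with the empty pin socket.
- socket (a point): Centre of the mouth of the round pin socket in the fixture's top face, 30 mm above the table. Socket 16 mm diameter, 25 mm deep (flat bottom 5 mm above the table), 1.5 mm chamfer. Its wall is 1.5 mm, the seated pin's surface about 2.5 mm, from the wedge's tall end.
- wedge: Loose pale-green glass wedge, 0.41 kg, 90 (x) x 70 (y) mm, lying on the fixture. Origin: centre of its flat underside, which is 30 mm above the table. Its top face is a plane sloping at 20 degrees: 10 mm high at the -x end, 43 mm at the +x (tall) end next to the socket. Axes parallel to the fixture's.
- spot (a point): Centre of the red dot, 10 mm diameter, on the wedge's sloping top face, about 53 mm above the table. z is the outward normal of the glass face there (20 degrees from vertical, leaning towards the wedge's thin end); y is along the wedge's y.
- rack: Fixed wooden rack, 60 (x) x 160 (y) x 35 (z) mm, with three holes 15.5 mm in diameter, 25 mm deep (bottoms 10 mm above the table), in a row along its y at -50, 0 and +50 mm. Origin: centre of the underside. Stands to the left or the right of the fixture.
- brass_pin: Upright round pin, 14 mm diameter, 120 mm long, chamfered foot, 120 g, brass (yellow); the one to use. Starts standing foot-down in one of the rack's three holes, any of them. Origin: centre of the foot; z up along the pin.
- steel_pin: Upright round pin, 14 mm diameter, 120 mm long, chamfered foot, 120 g, bright steel; not to be used. Starts standing foot-down in one of the rack's three holes, any of them. Origin: centre of the foot; z up along the pin.
- black_pin: Upright round pin, 14 mm diameter, 120 mm long, chamfered foot, 120 g, black plastic; not to be used. Starts standing foot-down in one of the rack's three holes, any of them. Origin: centre of the foot; z up along the pin.
- stand: Fixed blue block, 80 x 80 x 75 mm high, with an upright through hole 18 mm in diameter in its middle, in which the gauge hangs. Origin: centre of the underside. On the other side of the fixture from the rack.
- gauge: Dial gauge, 165 mm long, 175 g, hanging upright in the stand by its collar. Origin: stylus tip with the plunger out (13 mm above the table at start); z: long axis towards the handle. Along z: plunger (8 mm thick) 0-22 mm, barrel (16) to 62, collar (26) to 70, dial (40 wide, 20 deep along x, white face +x) to 110, orange handle 22 x 22 mm, sides along x, y, to 165. Lift 62 mm straight up to clear.
- stylus_tip (a point): Lowest point of the round end (4 mm radius) of the gauge's plunger; moves up with the plunger.
- plunger (a joint): How far the gauge's spring plunger is pushed in, in m: 0 is out, 0.012 is the end stop. Spring: 0.75 N to start it, plus 0.25 N per mm (about 2.3 N half-way in).
- jar: White closed jar, 64 mm diameter, 75 mm high. Origin: centre of its underside. Bystander.
- iron_weight: Dark round weight with a knob, 60 mm diameter, 62 mm high. Origin: centre of its underside. Bystander.
- tape_roll: Yellow ring lying flat, 90 mm outside diameter, 24 mm high. Origin: centre of its underside. Bystander.
- lens_blank: Pale-blue round glass lens, 80 mm diameter, 18 mm high. Origin: centre of its underside. Bystander.
- cork_block: Cork block, 60 x 90 x 30 mm high. Origin: centre of its underside. Bystander.
Mind the look-alikes: they are no part of the job. There is more than one size of the stand; the one meant has the size given above.

How it is judged:
By the outcome, as a careful person would: the job done as asked, in the order asked, and still so for the second after the job is handed in, while the arm keeps its last pose, push and grip.
It also fails if it takes over 61 s, if anything falls off the work surface, if the arm or the gripper's body presses on something with over 40 N, if the wrist force passes 120 N, or if a joint passes its speed limit or range.

## Working session

There is one attempt and no reset: what is moved stays moved. The work goes in short steps, Python scripts to look and compute and a tool call to move; the robot and the scene stay as the last step left them, time stands still between calls to the robot, and variables do not carry over. Pictures are saved under pics/ and viewed, and the job is handed in when it is done.

Besides the shell and the picture viewer there is one more tool, called after "Request:" as name(argument=value, ...) on one line, values as JSON. arm_command: Moves the arm, as the interface text tells. Its arguments: {"type":"object","properties":{"motion":{"type":"array","items":{"type":"array","items":{"type":"number"}}}},"required":["motion"]}

```bash
ls; mkdir -p pics; python3 - <<'E'
from cell import sense, viewer, order
import cv2, numpy as np
print(sense())
for n in ["side","top","wrist"]:
    p=viewer.camera_params(n); print(n,p)
    im=viewer.camera(n); cv2.imwrite(f"pics/{n}0.png",im[...,::-1])
E
```

```text
pics
{'clock': 0.0, 'joint_pos': array([-1.16597526e+00,  3.14226333e-01, -4.80636955e-02,  1.21019073e+00,
        3.40933710e-06,  1.57079059e+00]), 'qvel': array([-0.00053568, -0.00020591, -0.00089086,  0.0005822 , -0.00248313,
        0.0013447 ]), 'joint_torque': array([ 9.45886313e-04, -5.39596581e+01,  3.39744973e+01,  1.92757143e-02,
        2.11482211e-04,  7.52897392e-06]), 'tool_pos': array([ 0.23607347, -0.5509426 ,  0.20484115]), 'orientation': array([-3.13990822e+00, -3.41899442e-06,  4.04826799e-01]), 'wrist_force': array([-0.29013177,  0.21098749,  0.13646264]), 'wrist_torque': array([ 0.00240963, -0.00105102,  0.01826856]), 'grip_width': 1.0044599548155098}
side {'K': array([[348.69603827,   0.        , 255.02363318],
       [  0.        , 348.69603827, 192.41765837],
       [  0.        ,   0.        ,   1.        ]]), 'view': array([[ 0.96687898, -0.2547705 , -0.01539595, -0.50085724],
       [ 0.16201333,  0.56600897,  0.80832266, -0.16215851],
       [-0.19722253, -0.78404454,  0.58853839, -0.90035061],
       [ 0.        ,  0.        ,  0.        ,  1.        ]]
[... 238 characters left out ...]
      6.03250661e-04],
       [ 9.98543321e-01, -4.96777912e-03,  5.37266829e-02,
        -5.17738619e-01],
       [-5.36078482e-02,  2.15692922e-02,  9.98329086e-01,
        -1.34767355e+00],
       [ 0.00000000e+00,  0.00000000e+00,  0.00000000e+00,
         1.00000000e+00]])}
wrist {'K': array([[319.65716012,   0.        , 250.34421004],
       [  0.        , 319.65716012, 194.60106673],
       [  0.        ,   0.        ,   1.        ]]), 'view': array([[ 0.39331357, -0.91940305, -0.00157132, -0.60002228],
       [ 0.87457002,  0.37466044, -0.30782597,  0.03783429],
       [ 0.28360485,  0.11969791,  0.95144138, -0.38050232],
       [ 0.        ,  0.        ,  0.        ,  1.        ]])}
```

View pics/side0.png

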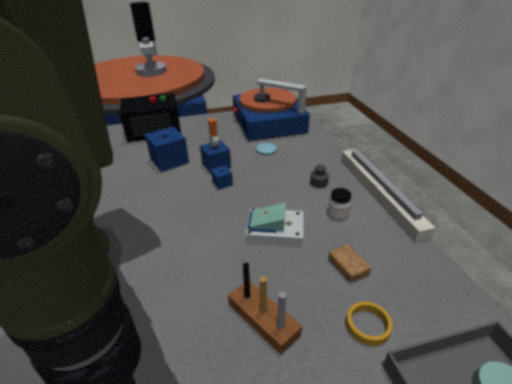

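View pics/top0.png

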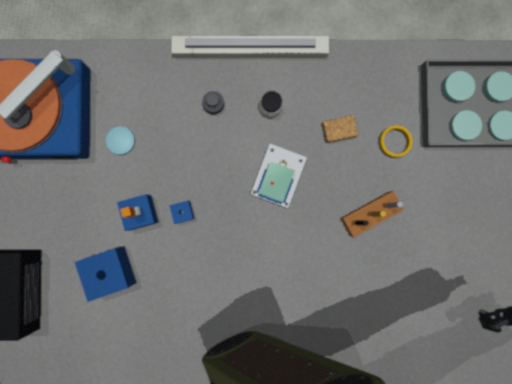

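View pics/wrist0.png

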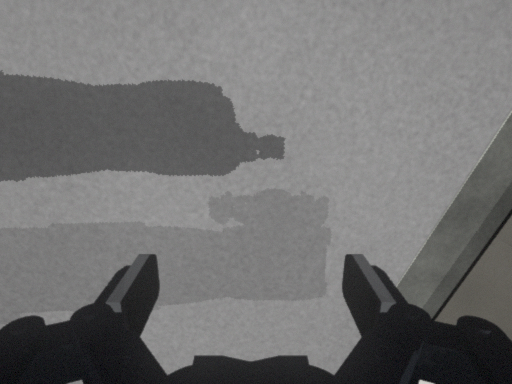

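The top view shows the rack at (372,214) with black (362,222), brass (382,214) and steel (400,205) pins. The fixture is at (280,176). There are three blue blocks: (137,212) with the gauge, (181,212) small and (105,273) large. I'll check each in enlarged crops.

```bash
cat > h.py <<'E'
import numpy as np, cv2
from cell import sense, viewer, order
def ray(p,uv):
    K,V=p["K"],p["view"]; R=V[:3,:3];t=V[:3,3]
    d=np.linalg.solve(K,[uv[0],uv[1],1.]); d=np.array([d[0],-d[1],-d[2]])
    return -R.T@t, R.T@d
def plane(p,uv,z):
    c,d=ray(p,uv); return c+d*(z-c[2])/d[2]
def proj(p,X):
    c=p["view"][:3,:3]@np.asarray(X,float)+p["view"][:3,3]
    q=p["K"]@np.array([c[0],-c[1],-c[2]]); return q[:2]/q[2]
def tri(*obs):
    A=np.zeros((3,3));b=np.zeros(3)
    for p,uv in obs:
        c,d=ray(p,uv);d=d/np.linalg.norm(d);M=np.eye(3)-np.outer(d,d);A+=M;b+=M@c
    return np.linalg.solve(A,b)
def crop(im,x0,y0,x1,y1,s,fn):
    c=cv2.resize(im[y0:y1,x0:x1,::-1],None,fx=s,fy=s,interpolation=cv2.INTER_CUBIC); cv2.imwrite(fn,c)
E
python3 - <<'E'
from h import *
t=cv2.imread("pics/top0.png")[...,::-1]; s=cv2.imread("pics/side0.png")[...,::-1]
a=cv2.resize(t[185:305,65:205],None,fx=4,fy=4,interpolation=cv2.INTER_CUBIC)
cv2.imwrite("pics/c_st.png",a[...,::-1])
crop(t,240,130,420,245,4,"pics/c_fx.png")
crop(s,220,190,320,360,3,"pics/c_sd.png")
E
```

```text
(no output)
```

View pics/c_st.png

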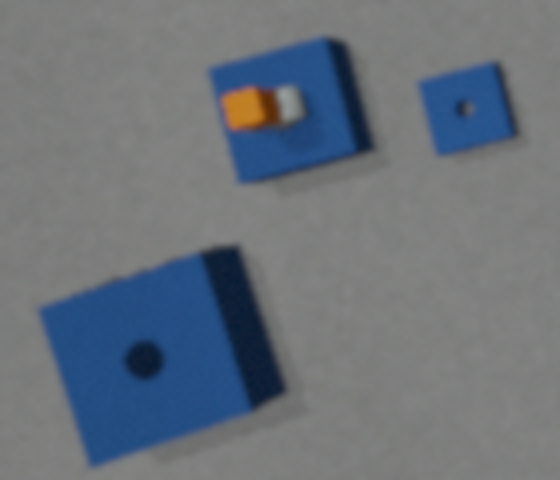

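View pics/c_fx.png

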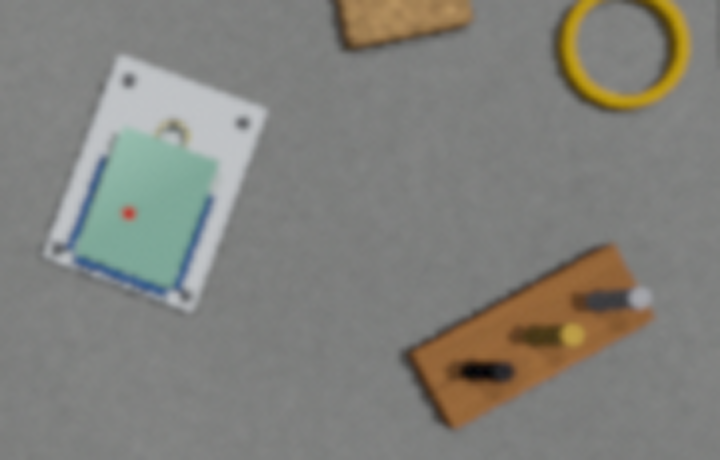

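View pics/c_sd.png

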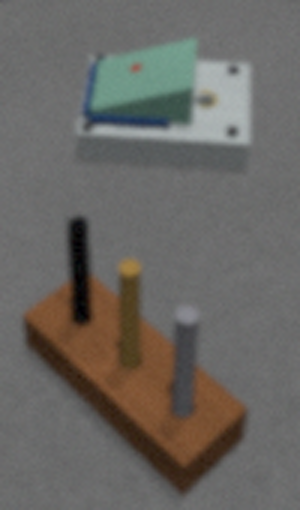

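Candidates:
- **Stands:** (137,212) holds the gauge with its orange handle. (181,212) is about 50 mm and too small, and (105,273) is about 110 mm and too large. I'll confirm with sizes below.
- **Pins:** brass (yellow) is the middle one at (383,214). Steel is at (400,205) and black at (366,222).

```bash
python3 - <<'E'
from h import *
np.set_printoptions(precision=4,suppress=True)
T=viewer.camera_params("top");S=viewer.camera_params("side");W=viewer.camera_params("wrist")
q=lambda x,y:(240+x/4,130+y/4)
fc=[plane(T,q(*a),.03) for a in [(120,55),(268,107),(193,312),(44,257)]]
fc=np.array(fc);print(fc,fc.mean(0),[np.linalg.norm(fc[i]-fc[i-1]) for i in range(4)])
d=(fc[0]+fc[1]-fc[2]-fc[3])[:2];print("fix yaw",np.degrees(np.arctan2(d[1],d[0])))
print("socket",plane(T,q(173,131),.03),"spot",plane(T,q(129,213),.053))
for n,a in dict(brass=(572,335),steel=(641,298),black=(503,372)).items(): print(n,plane(T,q(*a),.13))
print("brass tri",tri((T,q(572,335)),(S,(220+130/3,190+267/3))))
rc=np.array([plane(T,q(*a),.035) for a in [(408,353),(613,245),(655,318),(452,430)]]);print("rack",rc.mean(0));d=(rc[1]-rc[0])[:2];print(np.degrees(np.arctan2(d[1],d[0])),np.linalg.norm(d))
g=lambda x,y:(65+x/4,185+y/4)
sc=np.array([plane(T,g(*a),.075) for a in [(209,69),(326,37),(358,150),(240,184)]]);print("stand",sc.mean(0),[np.linalg.norm(sc[i]-sc[i-1]) for i in range(4)])
d=(sc[0]-sc[1])[:2];print(np.degrees(np.arctan2(d[1],d[0])))
print("handle top",plane(T,g(242,110),.178))
sm=[plane(T,g(*a),.05) for a in [(418,80),(497,62)]];print("small",np.linalg.norm(sm[0]-sm[1]))
sm=[plane(T,g(*a),.1) for a in [(40,308),(203,254)]];print("large",np.linalg.norm(sm[0]-sm[1]))
c,dd=ray(W,(256,192));s=sense();print("wcam",c,s["tool_pos"],dd)
E
```

```text
[[ 0.6473 -0.0328  0.03  ]
 [ 0.6106 -0.1354  0.03  ]
 [ 0.4686 -0.0819  0.03  ]
 [ 0.5071  0.0207  0.03  ]] [ 0.5584 -0.0573  0.03  ] [np.float64(0.1500415706596064), np.float64(0.1089720397083678), np.float64(0.1517830195044925), np.float64(0.10961766200635378)]
fix yaw -20.767114701940617
socket [ 0.5941 -0.0692  0.03  ] spot [ 0.5357 -0.0371  0.053 ]
brass [ 0.4507 -0.3169  0.13  ]
steel [ 0.4741 -0.362   0.13  ]
black [ 0.4273 -0.2721  0.13  ]
brass tri [ 0.4517 -0.3177  0.1282]
rack [ 0.4504 -0.3156  0.035 ]
-62.812869393120195 0.16138977442778238
stand [0.4582 0.3263 0.075 ] [np.float64(0.07897065045064783), np.float64(0.07978591161800605), np.float64(0.07804693254244435), np.float64(0.08054113147006184)]
105.13245312173105
handle top [0.4573 0.3276 0.178 ]
small 0.05459373972633943
large 0.10943411440999287
wcam [ 0.3108 -0.5203  0.3728] [ 0.2361 -0.5511  0.2051] [-0.2694 -0.1331 -0.954 ]
```

The stand with the gauge measures 79 to 80 mm, so it fits; the others are 55 and 109 mm. The brass pin is in the rack's middle hole. Next I'll write a motion helper and approach the pin.

```bash
cat >> h.py <<'E'
from scipy.spatial.transform import Rotation as Ro
np.set_printoptions(precision=4,suppress=True)
def Rt(rpy): return Ro.from_euler('xyz',rpy)
def down(yawdeg): return Ro.from_euler('xyz',[180,0,yawdeg],degrees=True)
def plan(p1,R1,n,s=None,pr=True):
    s=s or sense(); p0=s["tool_pos"];R0=Rt(s["orientation"])
    w=(R0.inv()*R1).as_rotvec()/n
    M=sum((R0*Ro.from_rotvec(w*k)).as_matrix() for k in range(n))
    v=np.linalg.solve(M,np.asarray(p1)-p0)
    print("n",n,"shift mm",np.round(v*1000,2),"turn deg",np.round(np.degrees(w),3),"per row; total",np.round(v*1000*n,1),np.round(np.degrees(w)*n,2))
def st():
    s=sense();print("t",round(s["clock"],2),"tcp",np.round(s["tool_pos"],4),"rpy",np.round(np.degrees(s["orientation"]),2),"F",np.round(s["wrist_force"],2),"g",round(float(s["grip_width"]),3));return s
E
python3 - <<'E'
from h import *
plan([.451,-.317,.2],down(-20.8),8)
E
```

```text
n 8 shift mm [ 29.52 -28.01   0.65] turn deg [-0.009  0.004  5.499] per row; total [ 236.2 -224.1    5.2] [-0.07  0.03 43.99]
```

Request:
arm_command(motion=[[1,29.5,-28,0.6,0,0,5.5],[1,29.5,-28,0.6,0,0,5.5],[1,29.5,-28,0.6,0,0,5.5],[1,29.5,-28,0.6,0,0,5.5],[1,29.5,-28,0.6,0,0,5.5],[1,29.5,-28,0.6,0,0,5.5],[1,29.5,-28,0.6,0,0,5.5],[1,29.5,-28,0.6,0,0,5.5]])

```text
clock: 0.95
tool_pos: [0.4519, -0.316, 0.2009]
orientation: [3.142, 0.0, -0.367]
wrist_force: [0.9, -0.6, -0.0]
grip_width: 1.001
```

```bash
python3 - <<'E'
from h import *
im=viewer.camera("wrist");s=st();W=viewer.camera_params("wrist");np.savez("w1.npz",**W)
im=viewer.camera("wrist");s=st()
cv2.imwrite("pics/w1.png",im[...,::-1]);W=viewer.camera_params("wrist")
np.savez("w1.npz",**W)
print(proj(W,[.451,-.317,.13]),proj(W,s["tool_pos"]))
E
```

```text
t 1.0 tcp [ 0.4572 -0.3135  0.2006] rpy [-179.79   -0.16  -21.04] F [4.63 1.24 0.1 ] g 1.001
t 1.05 tcp [ 0.4545 -0.3151  0.2005] rpy [-179.92   -0.05  -20.61] F [-0.21 -1.35 -0.66] g 0.995
[255.1093 202.512 ] [251.487  238.5073]
```

View pics/w1.png

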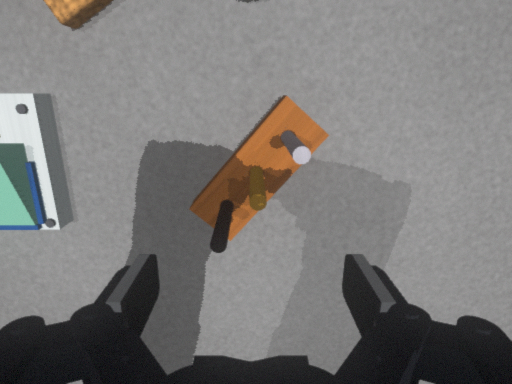

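The brass pin top is near (258,201), between steel at (303,155) and black at (219,246). The arm was still settling, so I'll take another picture.

```bash
python3 - <<'E'
from h import *
for i in range(2): viewer.camera("wrist")
s=st();W=viewer.camera_params("wrist");im=viewer.camera("wrist")
cv2.imwrite("pics/w2.png",im[...,::-1]);np.savez("w2.npz",**W)
crop(im,200,130,320,270,5,"pics/w2c.png")
print(proj(W,[.451,-.317,.13]),proj(W,s["tool_pos"]))
E
```

```text
t 1.15 tcp [ 0.4513 -0.3169  0.2004] rpy [179.99   0.07 -20.64] F [ 0.01 -0.54  0.45] g 0.997
[251.4469 199.4206] [251.4192 238.5045]
```

View pics/w2c.png

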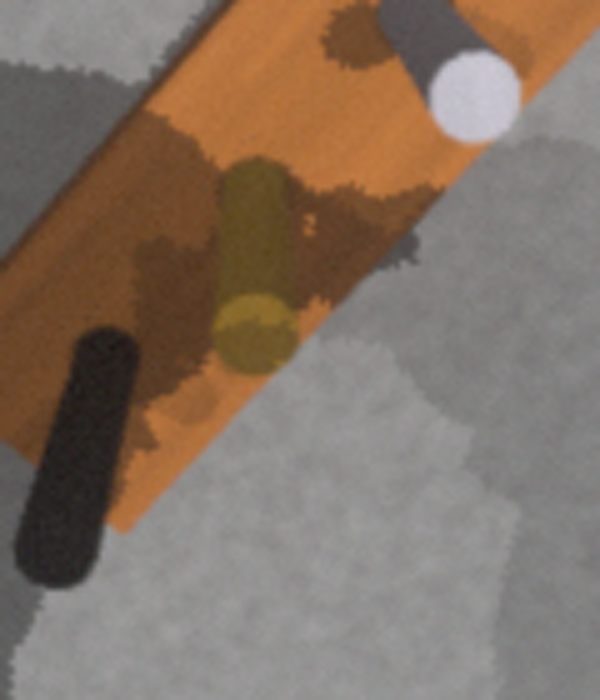

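The brass top centre is at about (251.2,196.6), steel at (295,149) and black at (212,243).

```bash
python3 - <<'E'
from h import *
W=np.load("w2.npz");print(plane(W,(251.2,196.6),.13))
st();plan([.4525,-.3175,.088],down(-20.8),6)
E
```

```text
[ 0.4533 -0.3176  0.13  ]
t 1.2 tcp [ 0.4506 -0.3174  0.2005] rpy [179.99   0.07 -20.73] F [-0.41  0.13  0.55] g 1.007
n 6 shift mm [ 0.32 -0.1  18.75] turn deg [0.001 0.011 0.011] per row; total [  1.9  -0.6 112.5] [0.01 0.07 0.07]
```

Request:
arm_command(motion=[[1,0.4,0,16,0,0,0],[1,0.4,0,20,0,0,0],[1,0.4,0,22,0,0,0],[1,0.4,0,22,0,0,0],[1,0.3,0,20,0,0,0],[1,0,0,12.5,0,0,0],[-1,0,0,0,0,0,0],[-1,0,0,0,0,0,0]])

```text
clock: 2.0
tool_pos: [0.4525, -0.3188, 0.0889]
orientation: [3.141, -0.0, -0.364]
wrist_force: [0.8, -0.4, 0.9]
grip_width: 0.693
```

Request:
arm_command(motion=[[-1,0,0,0,0,0,0],[-1,0,0,0,0,0,0],[-1,0,0,0,0,0,0],[-1,0,0,0,0,0,0],[-1,0,0,0,0,0,0],[-1,0,0,0,0,0,0],[-1,0,0,0,0,0,0],[-1,0,0,0,0,0,0]])

```text
clock: 2.8
tool_pos: [0.4537, -0.3187, 0.0894]
orientation: [3.141, -0.002, -0.363]
wrist_force: [0.3, -0.2, 6.0]
grip_width: 0.132
```

```bash
python3 - <<'E'
from h import *
im=viewer.camera("wrist");s=st()
crop(im,120,100,400,384,2,"pics/w3.png")
print(s["wrist_force"])
E
```

```text
t 2.85 tcp [ 0.4537 -0.3187  0.0894] rpy [179.97  -0.11 -20.8 ] F [ 0.11 -0.12  5.95] g 0.128
[ 0.1083 -0.1228  5.9518]
```

View pics/w3.png

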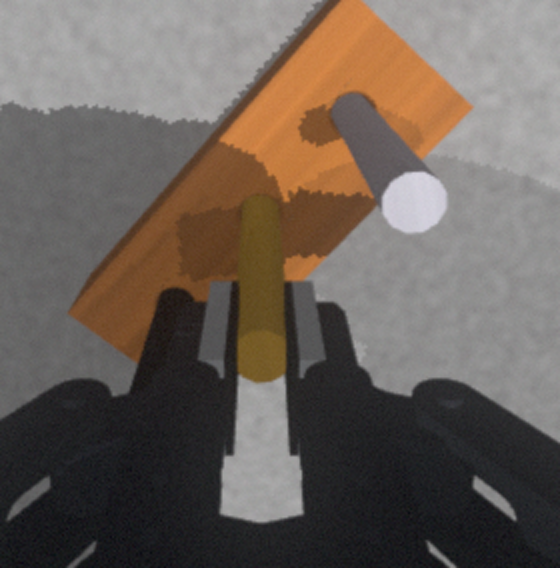

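The brass pin is held between the pads near its top. Foot is at 10 mm with TCP z 0.0894, so seated TCP z should be about 0.0844. Lifting straight up.

Request:
arm_command(motion=[[-1,0,0,-6,0,0,0],[-1,0,0,-12,0,0,0],[-1,0,0,-18,0,0,0],[-1,0,0,-20,0,0,0],[-1,0,0,-20,0,0,0],[-1,0,0,-20,0,0,0],[-1,0,0,-14,0,0,0],[-1,0,0,0,0,0,0]])

```text
clock: 3.65
tool_pos: [0.454, -0.319, 0.2011]
orientation: [3.141, -0.004, -0.363]
wrist_force: [0.6, -0.9, -0.8]
grip_width: 0.131
```

```bash
python3 - <<'E'
from h import *
st();plan([.5945,-.0961,.18],down(-20.8),7)
E
```

```text
t 3.65 tcp [ 0.454  -0.319   0.2011] rpy [179.95  -0.22 -20.8 ] F [ 0.61 -0.9  -0.84] g 0.131
n 7 shift mm [  7.45 -36.9    3.01] turn deg [ 0.008 -0.031 -0.001] per row; total [  52.1 -258.3   21.1] [ 0.05 -0.22 -0.  ]
```

Request:
arm_command(motion=[[-1,5,-25,0,0,0,0],[-1,8,-40,0,0,0,0],[-1,9,-45,0,0,0,0],[-1,9,-45,2,0,0,0],[-1,9,-45,7,0,0,0],[-1,8,-38,7,0,0,0],[-1,4,-20,5,0,0,0],[-1,0,0,0,0,0,0]])

```text
clock: 4.45
tool_pos: [0.5733, -0.1431, 0.1782]
orientation: [-3.094, 0.003, -0.273]
wrist_force: [-0.8, 0.6, -1.5]
grip_width: 0.132
```

```bash
python3 - <<'E'
from h import *
for i in range(4): viewer.camera("wrist")
s=st();W=viewer.camera_params("wrist");im=viewer.camera("wrist")
cv2.imwrite("pics/w4.png",im[...,::-1]);np.savez("w4.npz",**W,tcp=s["tool_pos"])
print(proj(W,s["tool_pos"]-[0,0,.0794]),proj(W,[.5941,-.0692,.03]))
E
```

```text
t 4.65 tcp [ 0.5731 -0.1449  0.1798] rpy [-177.28    0.03  -15.77] F [-0.14 -0.73 -0.69] g 0.132
[255.5348 195.7387] [181.8421 173.7558]
```

View pics/w4.png

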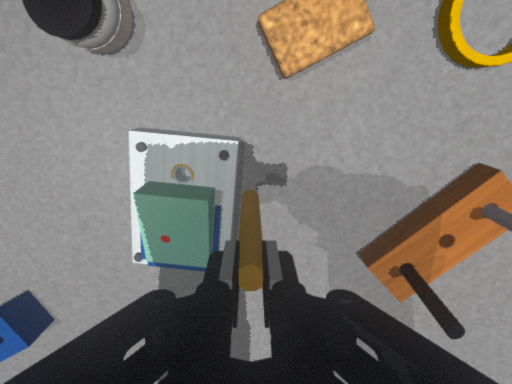

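The socket is at (182,174), with the red dot at (166,239). The row speed was limited, so the arm stopped short. The top-camera prediction for the socket, (181.8,173.8), agrees well. I'll enlarge it to refine.

```bash
python3 - <<'E'
from h import *
im=cv2.imread("pics/w4.png")[...,::-1]
crop(im,125,125,245,275,5,"pics/w4c.png")
W=np.load("w4.npz")
hsv=cv2.cvtColor(im,cv2.COLOR_RGB2HSV);m=((hsv[...,0]<8)|(hsv[...,0]>172))&(hsv[...,1]>150);m[:,:130]=0;m[:,230:]=0;m[:200]=0;m[280:]=0
v,u=np.nonzero(m);print(len(u),u.mean(),v.mean(),plane(W,(u.mean(),v.mean()),.053))
plan([.5945,-.0961,.18],down(-20.8),6)
E
```

```text
37 164.8108108108108 238.54054054054055 [ 0.5379 -0.0366  0.053 ]
n 6 shift mm [ 0.88 -8.82  0.24] turn deg [-0.455  0.022  0.838] per row; total [  5.3 -52.9   1.4] [-2.73  0.13  5.03]
```

View pics/w4c.png

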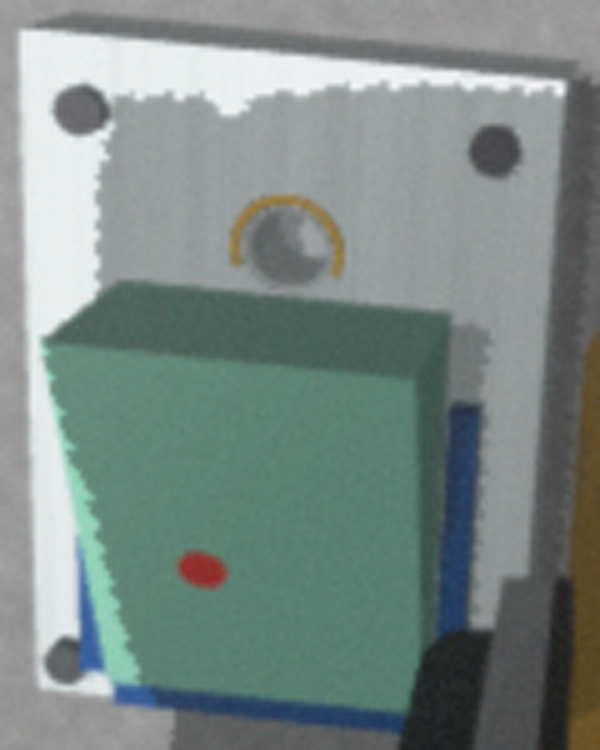

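The socket centre is at crop (288,244), which is full-image (182.6,173.8). The fixture top corners are at (129,131), (238.6,141.2) and (133.4,263).

```bash
python3 - <<'E'
from h import *
W=np.load("w4.npz")
print("socket",plane(W,(182.5,173.9),.03))
a,b,c=[plane(W,(125+x/5,125+y/5),.03) for x,y in [(20,30),(568,82),(42,690)]]
print(a,b,c,np.linalg.norm(a-b),np.linalg.norm(a-c)); d=a-c; print(np.degrees(np.arctan2(d[1],d[0])))
d=a-b;print(np.degrees(np.arctan2(d[1],d[0]))-90)
E
```

```text
socket [ 0.5938 -0.0698  0.03  ]
[ 0.6496 -0.0324  0.03  ] [ 0.6105 -0.1354  0.03  ] [0.5093 0.0205 0.03  ] 0.11016219435963927 0.1499300064133071
-20.659569466833798
-20.794777001925624
```

Request:
arm_command(motion=[[-1,1,-6,0,-0.4,0,0.8],[-1,1,-9,0,-0.5,0,0.9],[-1,1,-10,0,-0.5,0,0.9],[-1,1,-10,0,-0.5,0,0.9],[-1,1,-9,0,-0.5,0,0.9],[-1,0,-6,0,-0.3,0,0.6],[-1,0,-3,0,0,0,0],[-1,0,0,0,0,0,0]])

```text
clock: 5.5
tool_pos: [0.5785, -0.1439, 0.1821]
orientation: [-3.094, 0.005, -0.271]
wrist_force: [0.1, -0.3, -0.2]
grip_width: 0.131
```

```bash
python3 - <<'E'
from h import *
for i in range(3): viewer.camera("wrist")
st();plan([.5945,-.0961,.13],down(-20.75),5)
E
```

```text
t 5.65 tcp [ 0.5785 -0.1441  0.1821] rpy [-177.27    0.27  -15.56] F [-0.06  0.87 -0.8 ] g 0.128
n 5 shift mm [ 0.18 -9.82 10.71] turn deg [-0.543  0.078  1.036] per row; total [  0.9 -49.1  53.5] [-2.72  0.39  5.18]
```

The tool moved along x but not along y and did not turn. I suspect a joint limit.

```bash
python3 - <<'E'
from h import *
s=st();print(s["joint_pos"],s["qvel"],s["joint_torque"])
E
```

```text
t 5.65 tcp [ 0.5785 -0.1441  0.1821] rpy [-177.27    0.27  -15.56] F [-0.06  0.87 -0.8 ] g 0.128
[-0.2726  0.32   -0.093   1.1624  0.0477  3.1406] [-0.0009 -0.0014  0.0008  0.0001  0.0004  0.0017] [  0.0292 -54.6587  34.1272   0.0557   0.2227   0.0002]
```

Joint 6 is at its 3.14 limit (q6 = q1 + 180° − yaw). I'll use yaw about 10° for the insertion. The fingers stay above the wedge top (73 mm), so the jaw angle is free.

```bash
python3 - <<'E'
from h import *
plan([.5945,-.0961,.14],down(10),6)
E
```

```text
n 6 shift mm [ 1.99 -8.06  7.25] turn deg [-0.457 -0.058 -4.26 ] per row; total [ 11.9 -48.4  43.5] [ -2.74  -0.35 -25.56]
```

Request:
arm_command(motion=[[-1,2,-8,7.2,-0.45,0,-4.3],[-1,2,-8,7.2,-0.45,0,-4.3],[-1,2,-8,7.2,-0.45,-0.1,-4.3],[-1,2,-8,7.2,-0.45,-0.1,-4.2],[-1,2,-8,7.2,-0.45,-0.1,-4.2],[-1,2,-8.4,7.4,-0.45,0,-4.2],[-1,0,0,0,0,0,0],[-1,0,0,0,0,0,0]])

```text
clock: 6.45
tool_pos: [0.5944, -0.0961, 0.1402]
orientation: [-3.141, -0.001, 0.172]
wrist_force: [0.3, 0.3, -1.4]
grip_width: 0.128
```

```bash
python3 - <<'E'
from h import *
for i in range(2): viewer.camera("wrist")
s=st();W=viewer.camera_params("wrist");im=viewer.camera("wrist")
cv2.imwrite("pics/w5.png",im[...,::-1]);np.savez("w5.npz",**W,tcp=s["tool_pos"])
print(proj(W,s["tool_pos"]-[0,0,.0794]),proj(W,[.5938,-.0698,.03]))
crop(im,140,80,340,230,4,"pics/w5c.png")
E
```

```text
t 6.55 tcp [ 0.5948 -0.0966  0.1406] rpy [-180.     -0.09    9.84] F [ 0.29 -0.34 -1.29] g 0.128
[249.8216 195.8831] [220.4345 181.3823]
```

View pics/w5c.png

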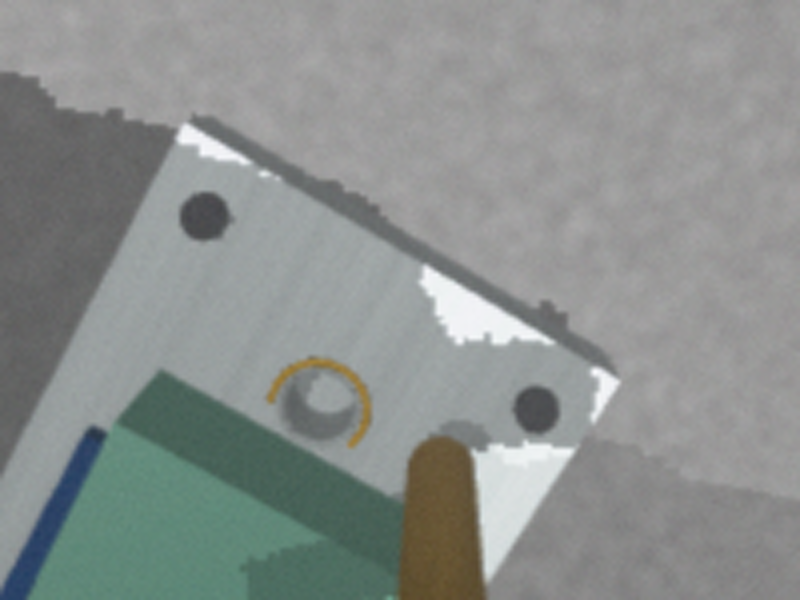

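The socket is at about (220,181.3) and the pin foot centre at about (250.3,197). Both are within 1 px of prediction.

```bash
python3 - <<'E'
from h import *
W=np.load("w5.npz");so=plane(W,(220,181.2),.03);f=plane(W,(250.3,196.7),W["tcp"][2]-.0794);print(so,f,W["tcp"])
plan([.5940,-.0698,.132],down(10),5)
E
```

```text
[ 0.5939 -0.0694  0.03  ] [ 0.5942 -0.0971  0.0612] [ 0.5948 -0.0966  0.1406]
n 5 shift mm [ 0.77 -5.32  1.73] turn deg [-0.001 -0.019 -0.032] per row; total [  3.8 -26.6   8.7] [-0.   -0.09 -0.16]
```

Request:
arm_command(motion=[[-1,0.6,-4,1,0,0,0],[-1,0.9,-6,2,0,0,0],[-1,1,-7,2,0,0,0],[-1,1,-6,2,0,0,0],[-1,0.8,-4,1.5,0,0,-0.2],[-1,0,0,0,0,0,0],[-1,0,0,0,0,0,0],[-1,0,0,0,0,0,0]])

```text
clock: 7.4
tool_pos: [0.5942, -0.0689, 0.1317]
orientation: [-3.141, -0.001, 0.177]
wrist_force: [-0.1, 0.1, -1.5]
grip_width: 0.133
```

```bash
python3 - <<'E'
from h import *
im=viewer.camera("wrist");s=st();W=viewer.camera_params("wrist");sd=viewer.camera("side")
crop(im,170,120,330,240,5,"pics/w6c.png");crop(sd,235,180,315,250,8,"pics/s6c.png")
plan([.5943,-.0693,.107],down(10),5)
S=viewer.camera_params("side");print(proj(W,s["tool_pos"]-[0,0,.0794]),proj(W,[.5940,-.0696,.03]))
E
```

```text
t 7.45 tcp [ 0.5942 -0.0689  0.1317] rpy [-179.98   -0.06   10.12] F [-0.65  0.5  -1.6 ] g 0.137
n 5 shift mm [0.   0.06 4.95] turn deg [-0.003 -0.013  0.023] per row; total [ 0.   0.3 24.7] [-0.02 -0.07  0.11]
[249.7562 195.8471] [250.5269 188.3413]
```

View pics/w6c.png

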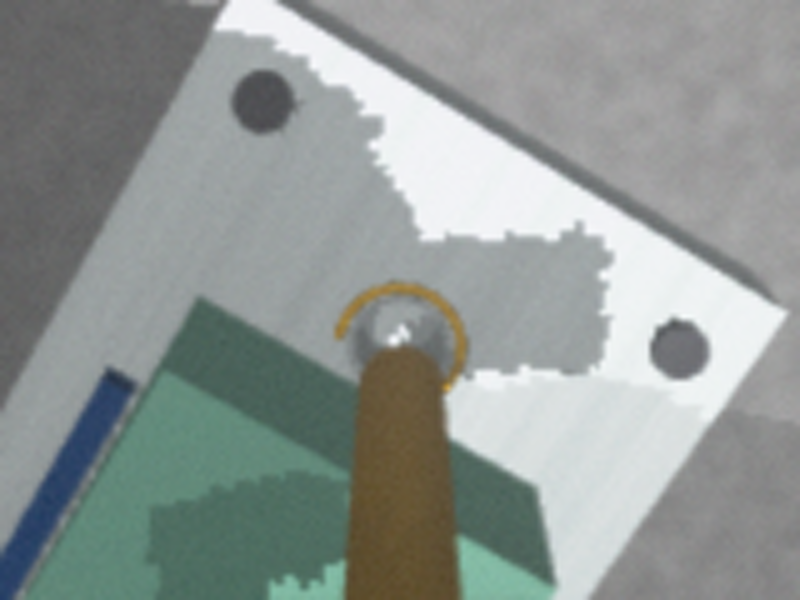

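View pics/s6c.png

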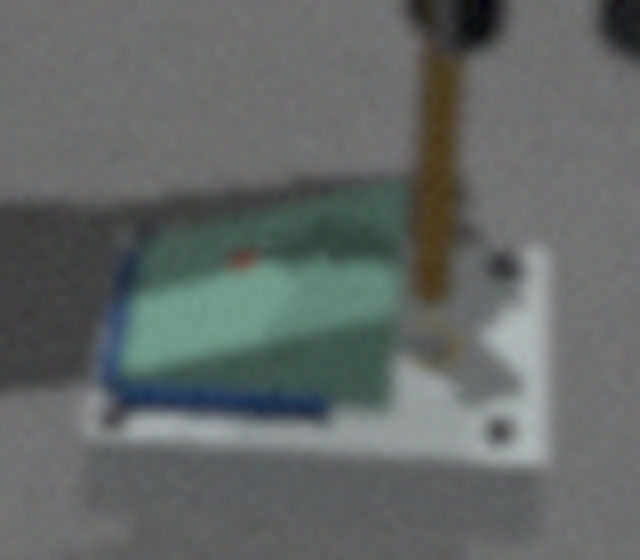

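The foot lines up with the socket in the wrist view: foot at column 250.2, ring centre 250.4. Lowering gently.

Request:
arm_command(motion=[[-1,0,0.3,4,0,0,0],[-1,0,0,6,0,0,0],[-1,0,0,5,0,0,0],[-1,0,0,3,0,0,0],[-1,0,0,3,0,0,0],[-1,0,0,3,0,0,0],[-1,0,0,3,0,0,0],[-1,0,0,0,0,0,0]])

```text
clock: 8.3
tool_pos: [0.5939, -0.069, 0.1042]
orientation: [-3.141, -0.0, 0.177]
wrist_force: [-0.0, -1.0, -1.3]
grip_width: 0.131
```

The foot is 5 mm inside with no contact force. Continuing down.

Request:
arm_command(motion=[[-1,0,0,3,0,0,0],[-1,0,0,3,0,0,0],[-1,0,0,3,0,0,0],[-1,0,0,3,0,0,0],[-1,0,0,3,0,0,0],[-1,0,0,2,0,0,0],[-1,0,0,1,0,0,0],[-1,0,0,0,0,0,0]])

```text
clock: 9.1
tool_pos: [0.5941, -0.069, 0.0865]
orientation: [-3.141, -0.001, 0.177]
wrist_force: [0.3, -0.2, -1.6]
grip_width: 0.13
```

Request:
arm_command(motion=[[-1,0,0,1,0,0,0],[-1,0,0,0.7,0,0,0],[-1,0,0,0.5,0,0,0],[-1,0,0,0.3,0,0,0],[-1,0,0,0.3,0,0,0],[-1,0,0,0,0,0,0],[-1,0,0,0,0,0,0],[-1,0,0,0,0,0,0]])

```text
clock: 9.9
tool_pos: [0.5947, -0.069, 0.0844]
orientation: [-3.141, -0.002, 0.177]
wrist_force: [-0.4, 0.6, 6.4]
grip_width: 0.128
```

The foot reached the bottom: +6.4 N at TCP z 0.0844, exactly as predicted. Releasing and retreating straight up.

Request:
arm_command(motion=[[0.2,0,0,0,0,0,0],[0.2,0,0,0,0,0,0],[0.2,0,0,0,0,0,0],[0.2,0,0,0,0,0,0],[0.2,0,0,-3,0,0,0],[0.2,0,0,-8,0,0,0],[0.2,0,0,-15,0,0,0],[0.2,0,0,-20,0,0,0]])

```text
clock: 10.7
tool_pos: [0.5936, -0.069, 0.1301]
orientation: [-3.141, 0.0, 0.177]
wrist_force: [0.1, 0.2, 0.5]
grip_width: 0.601
```

Request:
arm_command(motion=[[0.2,0,0,-25,0,0,0],[0.2,0,0,-25,0,0,0],[0.2,0,0,-20,0,0,0],[0.2,0,0,0,0,0,-4],[0.2,0,0,0,0,0,-6],[0.2,0,0,0,0,0,-6],[0.2,0,0,0,0,0,-4],[0.2,0,0,0,0,0,0]])

```text
clock: 11.5
tool_pos: [0.5943, -0.0691, 0.2006]
orientation: [3.141, -0.002, 0.526]
wrist_force: [-0.2, 0.1, 0.2]
grip_width: 0.603
```

```bash
python3 - <<'E'
from h import *
viewer.camera("wrist");s=st();W=viewer.camera_params("wrist");im=viewer.camera("wrist")
np.savez("w7.npz",**W);cv2.imwrite("pics/w7.png",im[...,::-1]);sd=viewer.camera("side");crop(sd,235,160,315,250,6,"pics/s7c.png")
print(proj(W,[.594,-.0695,.125]))
E
```

```text
t 11.55 tcp [ 0.5943 -0.0691  0.2005] rpy [179.98  -0.09  30.04] F [-0.62  0.08  0.02] g 0.601
[249.1549 197.5717]
```

View pics/w7.png

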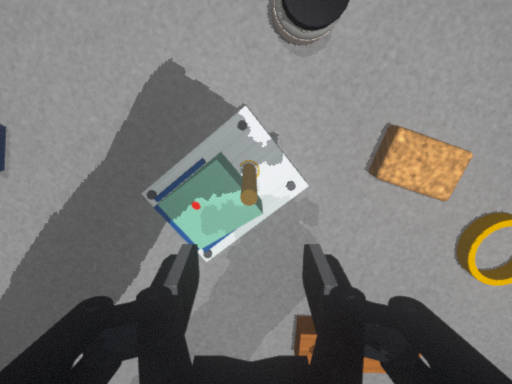

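View pics/s7c.png

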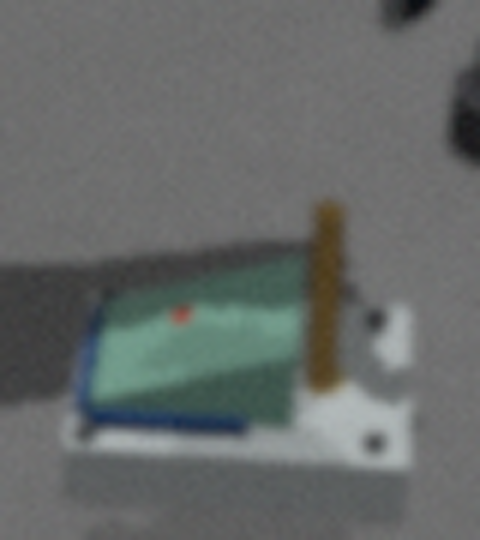

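The pin stands in the socket, its top at (249,198) against a predicted (249.2,197.6), clear of the undisturbed wedge. Next I'll measure the red dot at (196,206) and plan the move to the gauge.

```bash
python3 - <<'E'
from h import *
W=np.load("w7.npz");im=cv2.imread("pics/w7.png")[...,::-1]
hsv=cv2.cvtColor(im,cv2.COLOR_RGB2HSV);m=((hsv[...,0]<8)|(hsv[...,0]>172))&(hsv[...,1]>150);m[:,:170]=0;m[:,230:]=0;m[:180]=0;m[230:]=0
v,u=np.nonzero(m);print(len(u),u.mean(),v.mean(),plane(W,(u.mean(),v.mean()),.053))
plan([.4575,.327,.26],down(105.1),16)
E
```

```text
44 195.4090909090909 205.11363636363637 [ 0.5378 -0.0366  0.053 ]
n 16 shift mm [ 20.32 -19.49  -3.73] turn deg [ 0.004 -0.004 -4.691] per row; total [ 325.1 -311.8  -59.6] [  0.06  -0.06 -75.06]
```

Request:
arm_command(motion=[[0.2,20.3,-19.5,-3.7,0,0,-4.7],[0.2,20.3,-19.5,-3.7,0,0,-4.7],[0.2,20.3,-19.5,-3.7,0,0,-4.7],[0.2,20.3,-19.5,-3.7,0,0,-4.7],[0.2,20.3,-19.5,-3.7,0,0,-4.7],[0.2,20.3,-19.5,-3.7,0,0,-4.7],[0.2,20.3,-19.5,-3.7,0,0,-4.7],[0.2,20.3,-19.5,-3.7,0,0,-4.7]])

```text
clock: 12.45
tool_pos: [0.5923, 0.1533, 0.2297]
orientation: [3.141, -0.001, 1.184]
wrist_force: [0.1, 0.0, -0.0]
grip_width: 0.6
```

Request:
arm_command(motion=[[0.4,20.3,-19.5,-3.7,0,0,-4.7],[0.4,20.3,-19.5,-3.7,0,0,-4.7],[0.4,20.3,-19.5,-3.7,0,0,-4.7],[0.4,20.3,-19.5,-3.7,0,0,-4.7],[0.4,20.3,-19.5,-3.7,0,0,-4.7],[0.4,20.3,-19.5,-3.7,0,0,-4.7],[0.4,20.3,-19.5,-3.7,0,0,-4.7],[0.4,20.3,-19.5,-3.7,0,0,-4.7]])

```text
clock: 13.25
tool_pos: [0.4553, 0.3272, 0.2594]
orientation: [3.14, -0.0, 1.841]
wrist_force: [-0.1, -0.2, -0.2]
grip_width: 0.698
```

```bash
python3 - <<'E'
from h import *
for i in range(5): viewer.camera("wrist")
s=st();W=viewer.camera_params("wrist");im=viewer.camera("wrist")
np.savez("w8.npz",**W);cv2.imwrite("pics/w8.png",im[...,::-1])
print(s["joint_pos"],proj(W,[.4573,.3276,.178]))
E
```

```text
t 13.5 tcp [0.4564 0.3262 0.2592] rpy [179.92  -0.   105.26] F [0.79 0.17 0.  ] g 0.7
[ 0.6209  0.2228 -0.0451  1.3015 -0.0005  1.9253] [249.2719 190.5863]
```

View pics/w8.png

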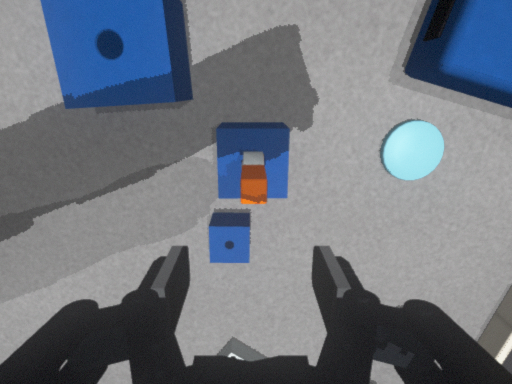

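The orange handle is in view, top around (254,198), in the 80 mm stand (217–289,123–198). The small block is at (230,237) and the big one at (110,45). Enlarging.

```bash
python3 - <<'E'
from h import *
im=cv2.imread("pics/w8.png")[...,::-1]
crop(im,205,115,300,215,7,"pics/w8c.png")
E
```

```text
(no output)
```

View pics/w8c.png

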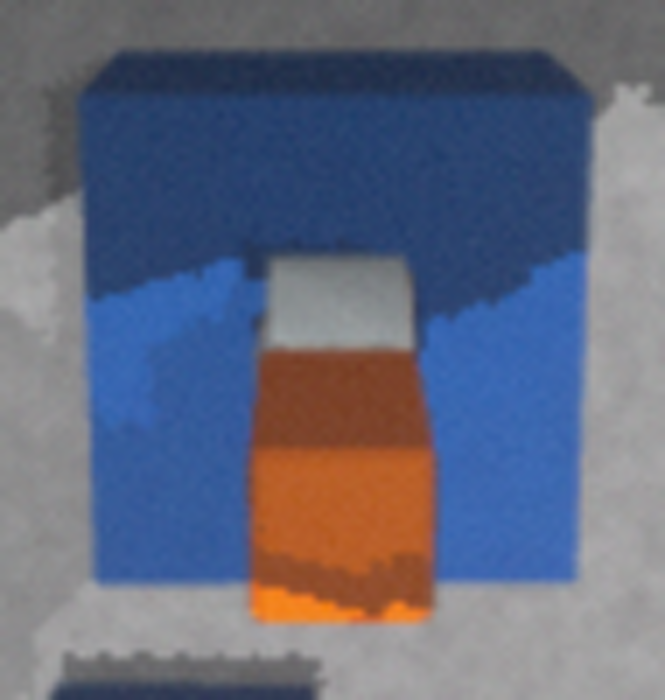

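The handle's top face spans crop (250–435, 448–620), so its centre is at (253.9,191.3).

```bash
python3 - <<'E'
from h import *
W=np.load("w8.npz")
f=lambda x,y,z:plane(W,(205+x/7,115+y/7),z)
print("handle",f(342.5,534,.178),"w",np.linalg.norm(f(250,534,.178)-f(435,534,.178)),np.linalg.norm(f(342,448,.178)-f(342,620,.178)))
d=f(435,534,.178)-f(250,534,.178)
sc=np.array([f(80,97,.075),f(592,97,.075),f(578,582,.075),f(95,582,.075)]);print("stand",sc.mean(0));d=sc[1]-sc[0];print(np.degrees(np.arctan2(d[1],d[0])),np.linalg.norm(d))
st();plan([.456,.327,.133],down(105.1),7)
E
```

```text
handle [0.4611 0.328  0.178 ] w 0.021571675498992353 0.021014134252056775
stand [0.4617 0.3273 0.075 ]
15.21915325072789 0.07938646781649047
t 13.55 tcp [0.4566 0.3259 0.259 ] rpy [179.94   0.   105.23] F [-0.79  0.28 -0.45] g 0.698
n 7 shift mm [ 0.18 -0.06 18.01] turn deg [0.009 0.001 0.019] per row; total [  1.2  -0.4 126. ] [0.06 0.   0.13]
```

Request:
arm_command(motion=[[0.4,0.4,-0.8,12,0,0,0],[0.4,0.4,-0.8,16,0,0,0],[0.4,0.4,-0.8,16,0,0,0],[0.4,0,-0.8,12,0,0,0],[0.4,0,-0.8,8,0,0,0],[0.4,0,0,0,0,0,0],[0.4,0,0,0,0,0,0],[0.4,0,0,0,0,0,0]])

```text
clock: 14.35
tool_pos: [0.4526, 0.3268, 0.1959]
orientation: [3.139, -0.001, 1.838]
wrist_force: [0.0, -0.1, -0.3]
grip_width: 0.702
```

```bash
python3 - <<'E'
from h import *
s=st();W=viewer.camera_params("wrist");im=viewer.camera("wrist")
np.savez("w9.npz",**W);crop(im,150,130,360,300,3.8,"pics/w9c.png")
print(proj(W,[.461,.328,.178]),proj(W,s["tool_pos"]))
E
```

```text
t 14.35 tcp [0.4526 0.3268 0.1959] rpy [179.87  -0.05 105.32] F [ 0.04 -0.13 -0.28] g 0.702
[260.7267 223.7147] [247.0839 234.2818]
```

View pics/w9c.png

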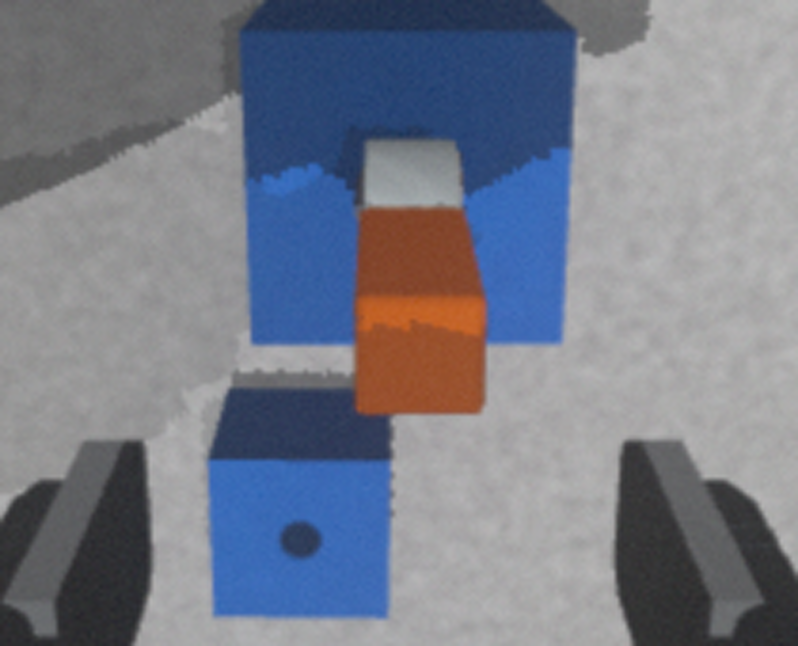

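I shifted tool y the wrong way. The handle top is at (260.7,223.2), exactly as predicted for (0.461,0.328).

```bash
python3 - <<'E'
from h import *
st();plan([.461,.328,.133],down(105.2),6)
E
```

```text
t 14.4 tcp [0.4525 0.3268 0.1959] rpy [179.87  -0.04 105.32] F [0.79 0.62 1.46] g 0.703
n 6 shift mm [-0.19  1.4  10.49] turn deg [ 0.022 -0.007  0.021] per row; total [-1.1  8.4 62.9] [ 0.13 -0.04  0.12]
```

Request:
arm_command(motion=[[0.4,-0.3,3,0,0.1,0,0],[0.4,-0.4,4,6,0,0,0],[0.4,-0.4,1.4,14,0,0,0],[0.4,0,0,16,0,0,0],[0.4,0,0,15,0,0,0],[0.4,0,0,8,0,0,0],[0.4,0,0,4,0,0,0],[0.4,0,0,0,0,0,0]])

```text
clock: 15.2
tool_pos: [0.46, 0.3274, 0.1314]
orientation: [-3.14, 0.0, 1.838]
wrist_force: [-0.0, -0.3, 0.3]
grip_width: 0.697
```

```bash
python3 - <<'E'
from h import *
s=st();W=viewer.camera_params("wrist");im=viewer.camera("wrist")
crop(im,150,130,360,384,2.5,"pics/w10c.png")
print(proj(W,[.461,.328,.178]),proj(W,s["tool_pos"]))
E
```

```text
t 15.2 tcp [0.46   0.3274 0.1314] rpy [-179.9     0.    105.33] F [-0.04 -0.31  0.26] g 0.697
[248.3543 279.1584] [247.0529 234.258 ]
```

View pics/w10c.png

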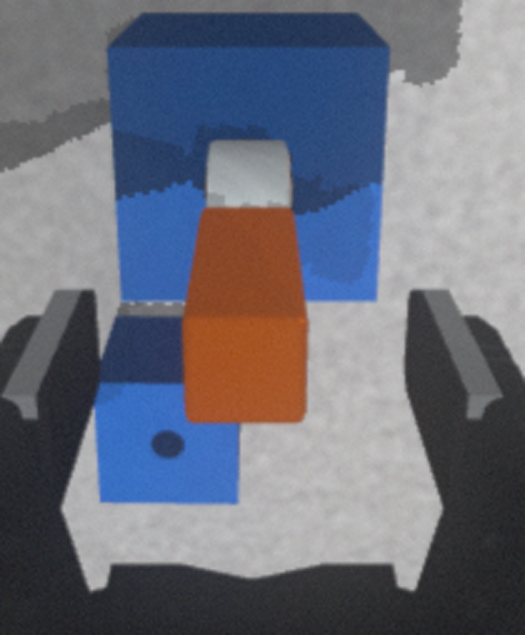

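The handle is centred between the pads: handle column 248, pad midpoint 250.8. Closing.

Request:
arm_command(motion=[[-1,0,0,0,0,0,0],[-1,0,0,0,0,0,0],[-1,0,0,0,0,0,0],[-1,0,0,0,0,0,0],[-1,0,0,0,0,0,0],[-1,0,0,0,0,0,0],[-1,0,0,0,0,0,0],[-1,0,0,0,0,0,0]])

```text
clock: 16.05
tool_pos: [0.4606, 0.328, 0.1329]
orientation: [3.141, -0.001, 1.838]
wrist_force: [-1.2, -0.9, 5.2]
grip_width: 0.243
```

Request:
arm_command(motion=[[-1,0,0,-3,0,0,0],[-1,0,0,-6,0,0,0],[-1,0,0,-12,0,0,0],[-1,0,0,-15,0,0,0],[-1,0,0,-15,0,0,0],[-1,0,0,-15,0,0,0],[-1,0,0,-12,0,0,0],[-1,0,0,-6,0,0,0]])

```text
clock: 16.85
tool_pos: [0.461, 0.328, 0.2179]
orientation: [3.141, -0.001, 1.838]
wrist_force: [-0.7, 0.7, -2.0]
grip_width: 0.24
```

The gauge is out: lifted 85 mm, load about 1.8 N. Next is an approach pose with the tool axis along the glass normal, 40 mm off the dot.

```bash
cat >> h.py <<'E'
YAW=np.radians(-20.75); EX=np.array([np.cos(YAW),np.sin(YAW),0]);EY=np.array([-np.sin(YAW),np.cos(YAW),0])
N=-np.sin(np.radians(20))*EX+np.array([0,0,np.cos(np.radians(20))])
SPOT=np.array([.5379,-.0366,.0529])
def Rpress(yaw=105.3):
    return Ro.align_vectors([-N],[[0,0,-1]])[0]*down(yaw)
E
python3 - <<'E'
from h import *
R=Rpress();ax=Ro.align_vectors([-N],[[0,0,-1]])[0];print(np.degrees(ax.as_rotvec()),R.as_matrix()[:,2],-N)
s=st();print(s["joint_pos"])
im=viewer.camera("wrist");cv2.imwrite("pics/w11.png",im[...,::-1]);sd=viewer.camera("side");crop(sd,170,90,260,210,5,"pics/s11.png")
plan(SPOT+N*.120+N*.06+[0,0,.02],R,18)
E
```

```text
[ -7.0858 -18.7027   0.    ] [ 0.3198 -0.1212 -0.9397] [ 0.3198 -0.1212 -0.9397]
t 16.85 tcp [0.461  0.328  0.2179] rpy [179.94  -0.05 105.33] F [-0.71  0.69 -2.03] g 0.24
[ 0.6181  0.2431 -0.1127  1.2136  0.0005  1.9214]
n 18 shift mm [-18.75  -3.86  -0.1 ] turn deg [-0.896 -0.657  0.001] per row; total [-337.4  -69.4   -1.8] [-16.12 -11.82   0.02]
```

View pics/w11.png

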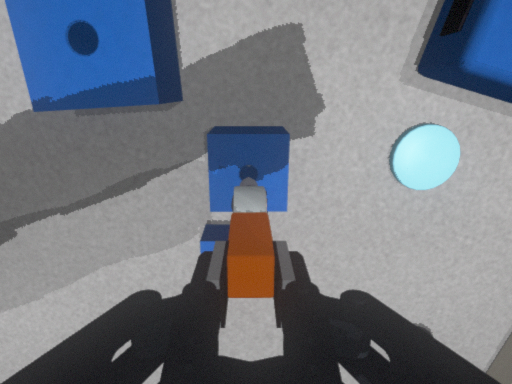

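View pics/s11.png

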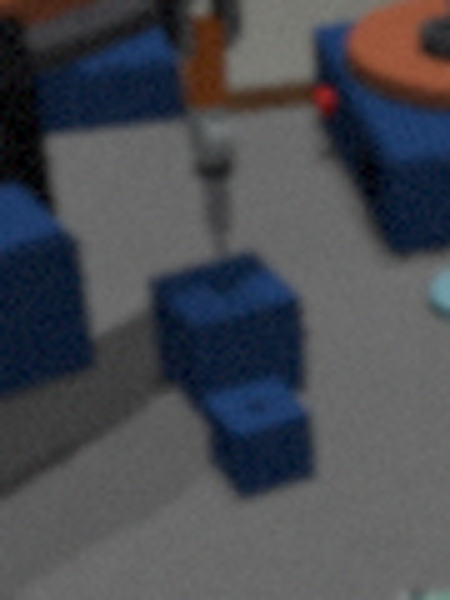

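The gauge hangs straight in the grip and is clear of the stand. Moving over, with slightly more height at first.

Request:
arm_command(motion=[[-1,-6,-1,-6,0,0,0],[-1,-14,-3,-6,-0.9,-0.6,0],[-1,-20,-4,-5,-1,-0.7,0],[-1,-22,-4,-2,-1,-0.7,0],[-1,-22,-4,0,-1,-0.7,0],[-1,-22,-4,0,-1,-0.7,0],[-1,-22,-4,0,-1,-0.7,0],[-1,-22,-4,0,-1,-0.7,0]])

```text
clock: 17.75
tool_pos: [0.4721, 0.1736, 0.239]
orientation: [3.021, 0.085, 1.833]
wrist_force: [-0.5, -0.9, -1.6]
grip_width: 0.244
```

```bash
python3 - <<'E'
from h import *
s=st();print(s["joint_pos"])
plan(SPOT+N*.120+N*.05+[0,0,.015],Rpress(),9)
E
```

```text
t 17.75 tcp [0.4721 0.1736 0.239 ] rpy [173.1    4.86 105.01] F [-0.48 -0.91 -1.58] g 0.244
[ 0.425   0.0201 -0.3327  1.1123 -0.1026  1.7233]
n 9 shift mm [-20.35  -4.76   3.24] turn deg [-1.032 -0.767 -0.002] per row; total [-183.2  -42.9   29.2] [-9.28 -6.9  -0.02]
```

Request:
arm_command(motion=[[-1,-21,-5,1,-1.05,-0.8,0],[-1,-22,-5,2,-1.1,-0.8,0],[-1,-22,-5,3,-1.1,-0.8,0],[-1,-22,-5,3,-1.1,-0.8,0],[-1,-22,-5,4,-1.1,-0.8,0],[-1,-21,-5,4,-1.1,-0.8,0],[-1,-19,-5,4,-1.1,-0.8,0],[-1,-16,-4,4,-1,-0.7,0]])

```text
clock: 18.55
tool_pos: [0.4816, 0.0028, 0.2286]
orientation: [2.867, 0.193, 1.81]
wrist_force: [0.0, -0.9, -2.1]
grip_width: 0.242
```

```bash
python3 - <<'E'
from h import *
s=st();print(s["joint_pos"])
plan(SPOT+N*.150,Rpress(),6)
E
```

```text
t 18.55 tcp [0.4816 0.0028 0.2286] rpy [164.29  11.03 103.73] F [ 0.01 -0.89 -2.11] g 0.242
[ 0.1169 -0.1922 -0.5949  0.869  -0.1502  1.3987]
n 6 shift mm [-2.56 -1.28  6.32] turn deg [-0.111 -0.098 -0.009] per row; total [-15.4  -7.7  37.9] [-0.67 -0.59 -0.06]
```

Request:
arm_command(motion=[[-1,-4,-2,5,-0.2,-0.2,0],[-1,-4,-2,7,-0.2,-0.2,0],[-1,-4,-2,8,-0.2,-0.2,0],[-1,-3,-1.5,8,-0.1,0,0],[-1,-0.4,-0.2,6,0,0,0],[-1,0,0,4,0,0,0],[-1,0,0,0,0,0,0],[-1,0,0,0,0,0,0]])

```text
clock: 19.35
tool_pos: [0.4914, -0.0164, 0.1941]
orientation: [2.855, 0.201, 1.809]
wrist_force: [0.3, 0.5, -1.7]
grip_width: 0.242
```

```bash
python3 - <<'E'
from h import *
viewer.camera("wrist")
s=st();print(s["joint_pos"]);W=viewer.camera_params("wrist");im=viewer.camera("wrist")
cv2.imwrite("pics/w12.png",im[...,::-1]);sd=viewer.camera("side");crop(sd,230,120,320,250,4.5,"pics/s12.png")
tp=viewer.camera("top");crop(tp,240,130,330,230,5,"pics/t12.png")
R=Rt(s["orientation"]).as_matrix();tip=s["tool_pos"]+R[:,2]*.12;print("tip",tip,"along",(tip-SPOT)@N,"ex",(tip-SPOT)@EX,"ey",(tip-SPOT)@EY,"ang",np.degrees(np.arccos(-R[:,2]@N)))
for n in("side","top","wrist"):
    p=viewer.camera_params(n);print(n,proj(p,tip),proj(p,SPOT))
plan(SPOT+N*.135,Rpress(),4)
E
```

```text
t 19.4 tcp [ 0.4915 -0.0164  0.1943] rpy [163.56  11.52 103.65] F [-0.1  -0.65 -1.57] g 0.241
[ 0.0693 -0.1687 -0.6626  0.757  -0.1417  1.3498]
tip [ 0.53   -0.0307  0.0815] along 0.030149729530490853 ex -0.009498522820633916 ey 0.002724925063280075 ang 0.10832615192822659
side [261.8026 202.7954] [265.241  211.9289]
top [270.3839 184.6569] [272.07  182.437]
wrist [248.4153 179.5458] [246.2875 173.4192]
n 4 shift mm [-0.36 -0.56  3.82] turn deg [ 0.018 -0.022 -0.002] per row; total [-1.4 -2.2 15.3] [ 0.07 -0.09 -0.01]
```

View pics/w12.png

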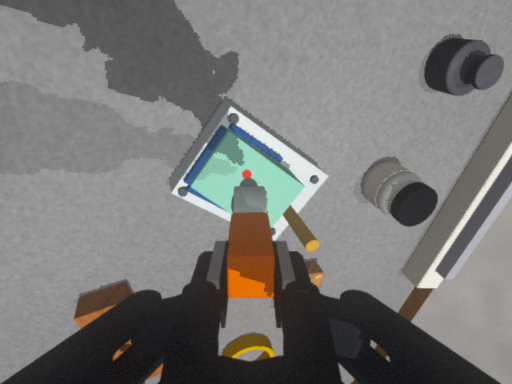

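View pics/s12.png

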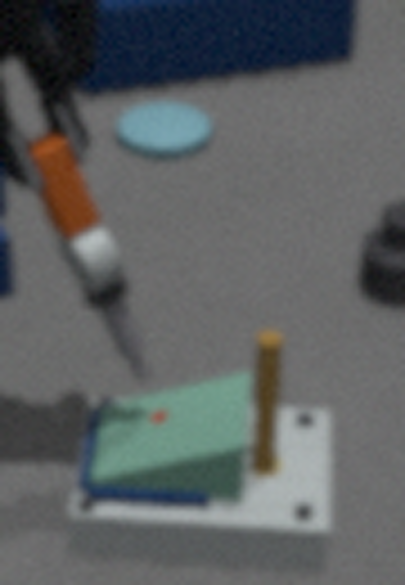

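View pics/t12.png

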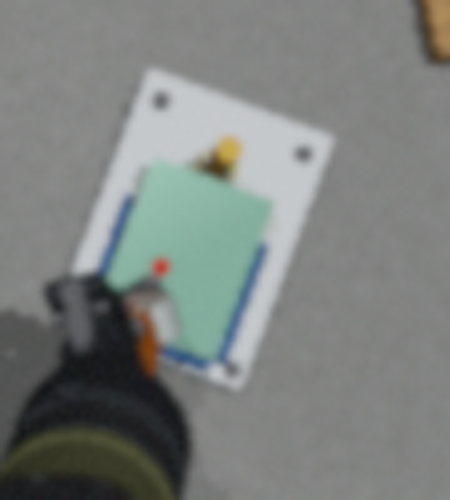

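Side view: stylus tip at (261.8,203.8) and dot at (265.6,212.7), each within 1 px of prediction and with the same offset. Wrist view: dot at (246.5,174). I'll enlarge that to see the tip.

```bash
python3 - <<'E'
from h import *
im=cv2.imread("pics/w12.png")[...,::-1]
crop(im,215,150,285,215,9,"pics/w12c.png")
hsv=cv2.cvtColor(im,cv2.COLOR_RGB2HSV);m=((hsv[...,0]<8)|(hsv[...,0]>172))&(hsv[...,1]>150);m[:,:230]=0;m[:,265:]=0;m[:160]=0;m[190:]=0
v,u=np.nonzero(m);print(len(u),u.mean(),v.mean(),u.min(),u.max(),v.min(),v.max())
E
```

```text
49 246.18367346938774 173.59183673469389 242 250 170 177
```

View pics/w12c.png

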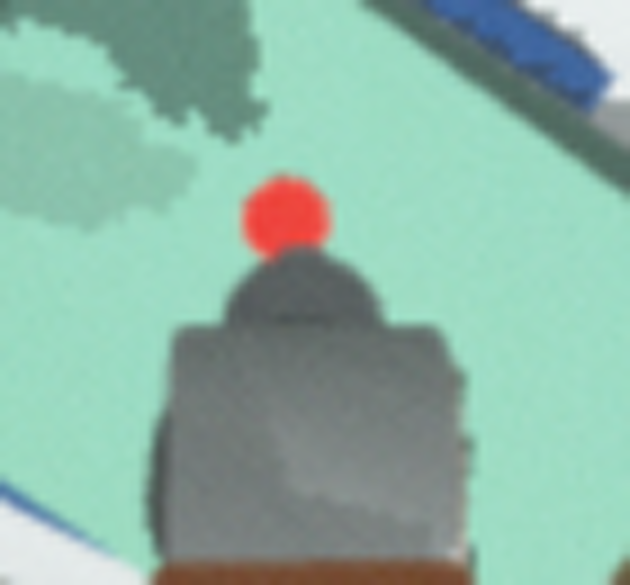

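The dark collar's centre is at column 248.7 against a predicted gauge-axis column of 248.4. The axis is where I expected, with the tip hidden behind the collar. Next I'll close to about 5 mm, correcting the lateral offset, then measure the force bias.

Request:
arm_command(motion=[[-1,-0.4,-0.5,4,0.1,-0.1,0],[-1,-0.4,-0.6,5,0,0,0],[-1,-0.4,-0.6,5,0,0,0],[-1,-0.2,-0.5,5,0,0,0],[-1,0,0,4,0,0,0],[-1,0,0,2,0,0,0],[-1,0,0,0,0,0,0],[-1,0,0,0,0,0,0]])

```text
clock: 20.35
tool_pos: [0.4976, -0.0215, 0.1703]
orientation: [2.856, 0.203, 1.808]
wrist_force: [-0.2, -0.2, -1.7]
grip_width: 0.243
```

```bash
cat >> h.py <<'E'
def chk(k=8):
    F=[]
    for i in range(k):
        im=viewer.camera("side");s=sense();F.append(s["wrist_force"])
    F=np.array(F);R=Rt(s["orientation"]).as_matrix();tip=s["tool_pos"]+R[:,2]*.12;d=tip-SPOT
    print("t",s["clock"],"F",F.mean(0),"sem",F.std(0)/k**.5,"F.N",(F@N).mean(),"+-",(F@N).std()/k**.5)
    print("tip along",d@N*1e3,"ex",(d-N*(d@N))@EX*1e3,"ey",d@EY*1e3,"ang",np.degrees(np.arccos(-R[:,2]@N)))
    return im,s
E
python3 - <<'E'
from h import *
im,s=chk(10);crop(im,230,140,320,250,6,"pics/s13.png")
R=Rt(s["orientation"]).as_matrix();tip=s["tool_pos"]+R[:,2]*.12;S=viewer.camera_params("side");print(proj(S,tip),proj(S,SPOT))
plan(SPOT+N*.122,Rpress(),1)
E
```

```text
t 20.85 F [ 0.0709  0.2626 -1.7587] sem [0.1023 0.1508 0.1017] F.N -1.6434633444674394 +- 0.11050147754628922
tip along 5.056269599898178 ex -0.32222902357842614 ey -0.2358757342528242 ang 0.05459078268786817
[264.4814 210.6154] [265.241  211.9289]
n 1 shift mm [-0.03  0.31  3.06] turn deg [-0.054  0.009 -0.01 ] per row; total [-0.   0.3  3.1] [-0.05  0.01 -0.01]
```

View pics/s13.png

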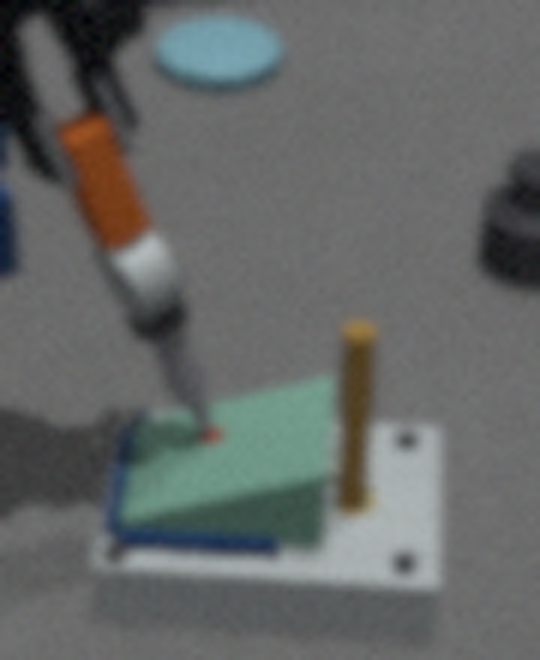

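The tip is at the dot in the side view, about (264,211). Force bias along the normal is −1.64 N. Advancing 8 mm, which should give about 3 mm of plunger travel and +1.5 N.

Request:
arm_command(motion=[[-1,0,0.1,1.5,0,0,0],[-1,0,0.1,2,0,0,0],[-1,0,0,2,0,0,0],[-1,0,0,1.5,0,0,0],[-1,0,0,1,0,0,0],[-1,0,0,0,0,0,0],[-1,0,0,0,0,0,0],[-1,0,0,0,0,0,0]])

```text
clock: 21.65
tool_pos: [0.5004, -0.0225, 0.1629]
orientation: [2.856, 0.203, 1.808]
wrist_force: [-1.2, -0.9, -0.3]
grip_width: 0.24
```

```bash
python3 - <<'E'
from h import *
im,s=chk(16);crop(im,230,140,320,250,6,"pics/s14.png")
E
```

```text
t 22.45 F [-0.6123 -0.025   0.0665] sem [0.1375 0.1097 0.1302] F.N 0.25527960857197385 +- 0.14488294283740402
tip along -2.9981766126294316 ex -0.22679771054376552 ey -0.1908102860509554 ang 0.06298435148735326
```

View pics/s14.png

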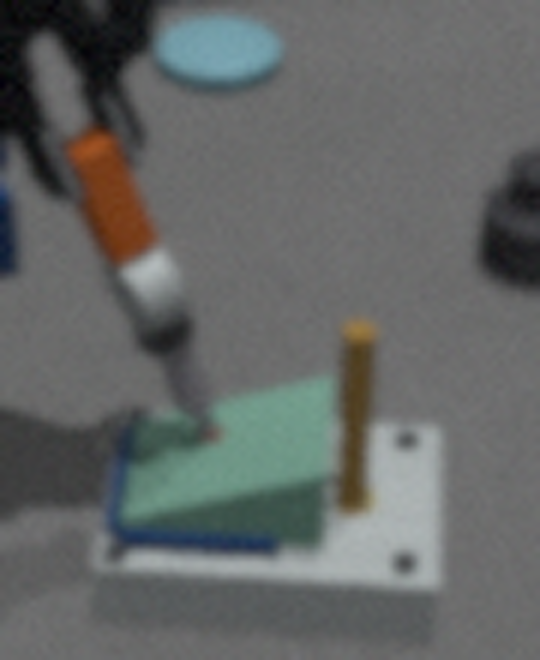

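Contact made: +1.9 N. Force suggests about 4.6 mm of travel and geometry about 3 mm. There is time to average more readings.

```bash
python3 - <<'E'
from h import *
chk(70)
E
```

```text
t 25.95 F [-0.3645  0.1919  0.0107] sem [0.0603 0.0545 0.0629] F.N 0.14990732729676445 +- 0.057298283455015524
tip along -2.9848220115694044 ex -0.2322790873566295 ey -0.20927029444187575 ang 0.06271717301092118
```

The force estimate settles at about 4.2 ± 0.5 mm. Advancing 2 mm.

Request:
arm_command(motion=[[-1,0,0,0.6,0,0,0],[-1,0,0,0.8,0,0,0],[-1,0,0,0.6,0,0,0],[-1,0,0,0,0,0,0],[-1,0,0,0,0,0,0],[-1,0,0,0,0,0,0],[-1,0,0,0,0,0,0],[-1,0,0,0,0,0,0]])

```text
clock: 26.75
tool_pos: [0.501, -0.0227, 0.1609]
orientation: [2.856, 0.203, 1.808]
wrist_force: [-0.1, 0.6, 0.3]
grip_width: 0.244
```

```bash
python3 - <<'E'
from h import *
im,s=chk(80);crop(im,230,140,320,250,6,"pics/s15.png");w=viewer.camera("wrist");cv2.imwrite("pics/w15.png",w[...,::-1])
W=viewer.camera_params("wrist");print(proj(W,SPOT),proj(W,[.594,-.0695,.125]),s["grip_width"])
t=viewer.camera("top");cv2.imwrite("pics/t15.png",t[...,::-1])
E
```

```text
t 30.75 F [-0.7176  0.301   0.4189] sem [0.0554 0.0645 0.056 ] F.N 0.659586593818908 +- 0.05736615298657829
tip along -4.992324377554032 ex -0.22740475305506525 ey -0.186729074972046 ang 0.061140062736622064
[248.7938 181.1119] [323.1516 263.5985] 0.24320877830973917
```

View pics/s15.png

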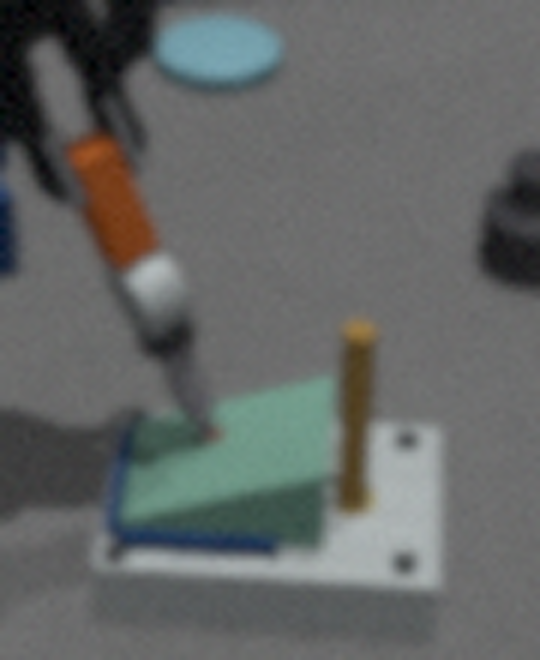

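View pics/w15.png

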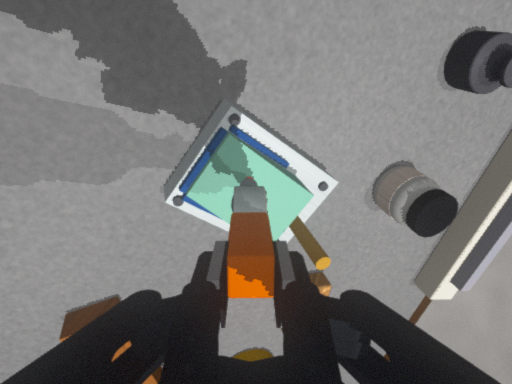

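View pics/t15.png

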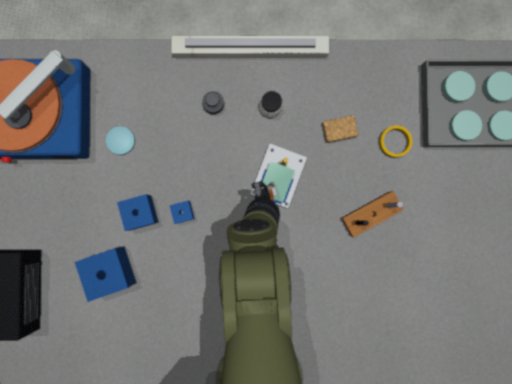

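```bash
python3 - <<'E'
from h import *
st();print(order.sign_off())
E
```

```text
t 30.85 tcp [ 0.501  -0.0227  0.1609] rpy [163.66  11.62 103.61] F [-1.29  0.2   0.59] g 0.243
the job is handed in; nothing more can be done
None
```

I seated and released the brass pin in the socket. I then lifted the gauge by its handle from the 80 mm stand, and it was still held and pressing on the red dot when I handed in at 30.9 s.

- **Pin:** bottom contact came at the height I had calculated (+6.4 N). After release it stood upright, within 1 px of where I expected, and the wedge looked undisturbed.
- **Press:** the tool axis is within about 0.06° of the glass normal I worked out. By the measured pose, the tip is about 0.3 mm from the dot centre. The side view agrees to about 1 px (2.5 mm), but the wrist camera could not see the tip itself.
- **Plunger:** the averaged force rise was 2.30 ± 0.12 N, which is about 6.2 mm in. Tool position alone gives 5.0 mm. The two disagree by about 1 mm, but both are near half-way.
- **Wedge and the rest:** nothing else appeared moved in the last pictures.

One transfer move stopped short when joint 6 reached its range limit. I re-planned with a different wrist angle and nothing was touched.

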